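# Turn the wide leaf of the menu planner

## Task

Turn the wide leaf of the menu planner over its spine, from the right page to the left, by pushing it with the fingertips, and press it down until it lies fully flat on the left page. Never take the leaf between the fingers; leave the narrow leaf lying on the right page, do not shift the planner, and leave the other things on the worktop where they are. Finish with the hand clear.

Things in the scene. Friction and masses are not known exactly. Their poses are not given: they have to be found in the camera images.
- planner: menu planner lying open, loose but heavy (about 1.4 kg): dark flat cover 180 (x) x 230 (y) x 8 mm, a stack of card on each side (tops at 28 mm), a spine rod along its x between them. Origin: centre of the underside; x along the spine away from the robot, y to the left page, z up. Two stiff white leaves turn on the rod from right to left page: a wide one on the robot's side, a narrow one behind it
- spine_mid (a point): point on the hinge axis at the middle of the wide leaf's width, 35 mm from the planner's centre towards the robot, 34 mm above the worktop; axes as the planner's
- wide_leaf (a joint): angle of the wide leaf about the spine, rad: 0 = flat on the right page, 1.57 = upright, 3.14 = flat on the left page (stops at 0 and 3.14). The leaf weighs about 56 g; its hinge is stiff by friction (0.056 N m, up to 1 N at the free edge), so it stays at any angle where it is left. It starts raised off the right page by 0.25 to 0.7
- wide_leaf_mid (a point): centre of the wide leaf, a rigid white board 94 mm wide along the spine (x), 5 mm thick (z), reaching from 12 to 125 mm from the hinge axis, 10 mm beyond the cover. The point is mid-thickness, 68.5 mm from the hinge axis. Axes turn with the leaf: x along the spine, -y from spine to free edge, z out of the face that looks up at joint 0
- wide_leaf_edge (a point): middle of the wide leaf's free edge, 125 mm from the hinge axis, mid-thickness
- narrow_leaf (a joint): angle of the narrow leaf about the same spine, same sense, hinge also stiff (0.036 N m); starts flat or nearly flat on the right page
- narrow_leaf_edge (a point): middle of the free edge of the narrow leaf (60 mm wide along the spine, 5 mm thick, 125 mm from hinge axis to free edge); its middle is 87 mm further along the spine than the wide leaf's, with a gap of 10 mm between the leaves
- lemon: lemon, 78x55x56 mm, loose, on the left of the planner; origin at the centre of its underside
- timer: round kitchen timer, 66x66x52 mm, loose, just behind the planner; origin at the centre of its underside
- tin: food tin, 75x75x58 mm, loose, behind left of the planner; origin at the centre of its underside
- teaspoon: teaspoon, 130x27x11 mm, lying in front left of the planner, long along its own x; origin at the centre of its underside
- scissors: scissors, 87x199x9 mm, lying on the right of the planner, long along their own y; origin at the centre of its underside
- tub: yoghurt tub, 72x71x71 mm, loose, further left; origin at the centre of its underside
- cup: espresso cup, 59x77x52 mm, loose, further left; origin at the centre of its underside

How it is judged:
On the way, in this order (a step that is already met when the one before it is completed fails the run):
1. the wide leaf is pushed up until it stands upright on its spine (value of joint wide_leaf between 1.45 and 2.6 rad), for 0.1 s.
2. the wide leaf lies flat on the left page (value of joint wide_leaf above 3.07 rad), for 0.2 s.
At the end, for the whole second after the job is handed in: the wide leaf lies on the left page within 4 degrees of flat and at rest, the narrow leaf within 9 degrees of flat on the right page, the planner level and within 15 mm of where it was, every other listed thing within 20 mm of where it was (value of joint wide_leaf above 3.07 rad and value of joint narrow_leaf below 0.15 rad and velocity of joint wide_leaf between -0.05 and 0.05 rad/s and angle between planner's own z axis and vertical below 0.05 rad and distance of planner from where it was at the start of the episode below 0.015 m and distance of each of lemon, timer, tin, teaspoon, scissors, tub, cup from where it was at the start of the episode below 0.02 m); the robot touches nothing.
It fails at once if the wide leaf is taken between the two fingers (the point between the finger pads lies inside the board) (x of the grasp point in the frame of wide_leaf_mid between -0.047 and 0.047 m and y of the grasp point in the frame of wide_leaf_mid between -0.0565 and 0.0565 m and z of the grasp point in the frame of wide_leaf_mid between -0.0035 and 0.0035 m).
It fails at once if the narrow leaf is turned up by more than 11 degrees (value of joint narrow_leaf above 0.2 rad).
It fails at once if the planner is lifted, tipped or shifted by more than 15 mm (distance of planner from where it was at the start of the episode above 0.015 m or angle between planner's own z axis and vertical above 0.12 rad).
It fails at once if another thing on the worktop is shifted or lifted by more than 20 mm (distance of any of lemon, timer, tin, teaspoon, scissors, tub, cup from where it was at the start of the episode above 0.02 m).
It also fails if it takes over 38 s, if anything falls off the work surface, if the arm or the gripper's body presses on something with over 40 N, if the wrist force passes 120 N, or if a joint passes its speed limit or range.

## Robot

A 6-joint arm with a two-finger parallel gripper is mounted at the origin on a cart in front of the work surface, level with it; the furniture and walls round the work are solid. World frame = base frame: x ahead of the robot, y to its left, z up, the work surface at z = 0. Lengths are in m, angles in rad, forces in N, time in s.
With the tool pointing down it reaches from about 0.35 to 0.85 m from the base axis. Payload 8.1 kg.
Tool frame: the origin (TCP) lies on the centre line of the jaws, within the pads' length; the fingertips stand robot.tips_ahead ahead of it and the grasp point (between the pads) lies 8 mm behind it (robot.tips_ahead is the distance from the TCP to the fingertips, in m); z points along the fingers, y is the direction in which the jaws open and shut (so a half turn about z gives the same grasp; the last joint's range is limited). The gripper opens to 93 mm and grips with 3 to 60 N. Pads are 15 mm wide; open, the fingers measure 128 mm over their backs; the gripper's body (75 mm by 188 mm) begins 65 mm behind the grasp point.
Start: joints at [-1.268, 0.13, 1.488, -0, 1.523, -0.085], TCP at [0.227, -0.555, 0.23] pointing down, gripper open.
Joint ranges: [-2.96, 2.96], [-0.89, 2.26], [0.02, 2.5], [-1.34, 4.48], [0, 2.73], [-2.66, 2.66]. Speed limits (rad/s): [2.39, 2.39, 2.79, 3.14, 3.14, 3.14].

## Interface

Orientations are given as a rotation vector (axis times angle).
In Python, from plant import monitor, eyes, job, robot gives the robot as it stands.
- The arm moves only by the tool servo_tool, never from a script. Its argument "plan" is a list that holds one entry, the list of rows, each a list of 7 numbers: the closure, from -1 (fully open) to 1 (shut), so that 0 is half open, then the shift along the world's x, y, z in mm, then the turn, a rotation vector about the world's x, y, z in rad. In form: [[[hand, dx, dy, dz, ax, ay, az], ...]]. A call has 1 to 12 rows; each row shifts and turns the commanded pose from where the row before left it; what a row does not reach is not made up. A row lasts 1/10 s, in which the tool goes at most 50 mm and 8.59 degrees, less where a joint would pass 70% of its speed; a pose out of reach is approached as far as the arm can. A call with a gripper value outside its range is refused whole. The fingers move at their own pace and stop on an object; "force" is the grip in N (left out, the last holds). Time passes only in rows, so rows that do not move let the fingers close. It gives the time, the measured TCP pose, the force and the opening at its end, in the units of the state.
- monitor.read_state(): the state, without advancing time (a new reading comes with each control period).
- eyes.read_camera(name): name is "scene" or "side" or "wrist"; returns the picture (400x640x3 uint8, red, green, blue); there is no depth.
- eyes.camera_info(name): a dict with "mtx" (3x3 intrinsics, pixels), "R" (3x3) and "t" (3): a world point X has camera coordinates R X + t. Camera axes: x right, y down, z forward; pixel columns grow to the right and rows downward; lengths in m; the calibration is good to about 2 mm. A picture is of the moment at which its call begins: read the wrist's pose just before it. camera_info takes no time and is no camera call; for the wrist camera it gives the pose at the moment of the call.
- job.close_job(): hands the job in, once; it reports no verdict.
The state is a dict: "t": time; "q": joint angles; "dq": joint speeds; "joint_torque": joint torques, N m; "tool_pos": TCP position; "orientation": TCP orientation; "force": force on the tool from outside, world axes, zero at the start; "wrist_torque": the same for the moment, N m; "opening": finger opening in m.
Only numpy, scipy, OpenCV 4.12 (cv2) and the standard library are available. Lean on these libraries where they do the work, as an engineer would, in place of code of your own. Each camera call takes 0.05 s, during which the arm holds its last target. There are 200 camera calls.

## Working session

There is one attempt and no reset: what is moved stays moved. The work goes in short steps, Python scripts to look and compute and a tool call to move; the robot and the scene stay as the last step left them, time stands still between calls to the robot, and variables do not carry over. Pictures are saved under pics/ and viewed, about 8 in all and at most 12, crops included, and the job is handed in when it is done.

Besides the shell and the picture viewer there is one more tool, called after "Request:" by a JSON object that holds its "api" and its "payload", one argument or row to a line. servo_tool: Moves the arm, as the interface text tells. Its arguments: {"type":"object","properties":{"plan":{"type":"array"},"force":{"type":"number"}},"required":["plan"]}

```bash
mkdir -p pics
python3 - <<'E'
from plant import monitor, eyes, robot
import cv2,numpy as np
s=monitor.read_state();print(s['t'],s['tool_pos'],s['orientation'],s['opening'],robot.tips_ahead)
for n in("scene","side"):
    im=eyes.read_camera(n);cv2.imwrite(f"pics/{n}0.png",im[:,:,::-1])
    i=eyes.camera_info(n);print(n,i)
E
```

```text
0.0 [ 0.22672858 -0.55489213  0.22858372] [-3.08086427e+00 -6.05017531e-01  3.70409061e-04] 0.09279296516301325 0.011
scene {'mtx': array([[446.87377971,   0.        , 320.75122245],
       [  0.        , 446.87377971, 195.16526568],
       [  0.        ,   0.        ,   1.        ]]), 'R': array([[ 0.571865  , -0.82031493, -0.00733712],
       [-0.42914959, -0.29152605, -0.85489368],
       [ 0.69914309,  0.49203249, -0.51875136]]), 't': array([-0.27785737,  0.32101973,  0.78984331])}
side {'mtx': array([[398.91291667,   0.        , 316.89649829],
       [  0.        , 398.91291667, 201.82374697],
       [  0.        ,   0.        ,   1.        ]]), 'R': array([[-0.7976383 , -0.60301004,  0.0123306 ],
       [-0.53279769,  0.69488822, -0.48296685],
       [ 0.28266547, -0.39180257, -0.87555181]]), 't': array([0.52655192, 0.27800812, 1.05714177])}
```

View pics/scene0.png

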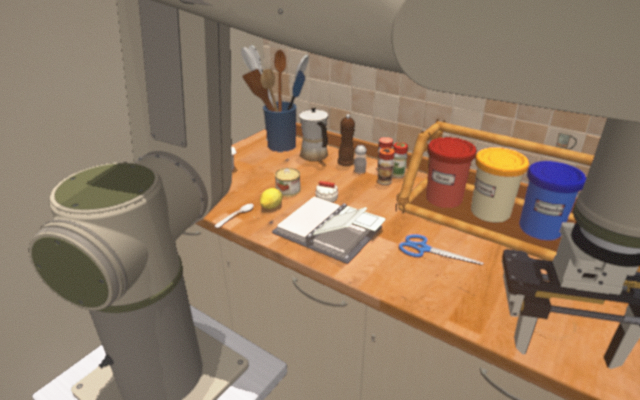

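View pics/side0.png

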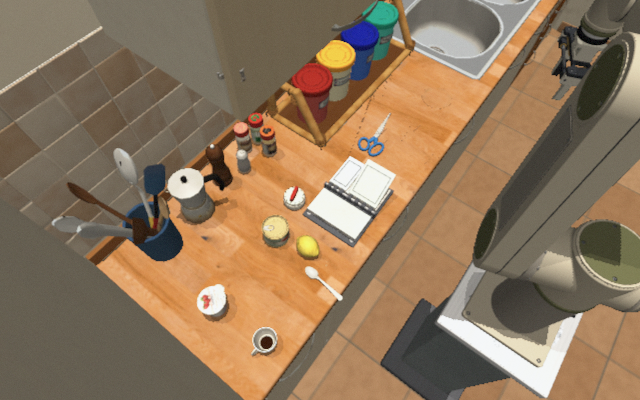

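The scene view shows the planner around (330,228). The side view shows it around (350,200), with the wide leaf near (373,185), the narrow leaf near (347,175) and the scissors near (372,145). I'll enlarge both.

Run:
```python
import cv2,numpy as np
a=cv2.imread("pics/scene0.png")[190:265,265:395];b=cv2.imread("pics/side0.png")[145:250,290:410]
a=cv2.resize(a,None,fx=5,fy=5,interpolation=cv2.INTER_CUBIC)
b=cv2.resize(b,None,fx=5,fy=5,interpolation=cv2.INTER_CUBIC)
cv2.imwrite("pics/a.png",a);cv2.imwrite("pics/b.png",b)
```

```text
(no output)
```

View pics/a.png

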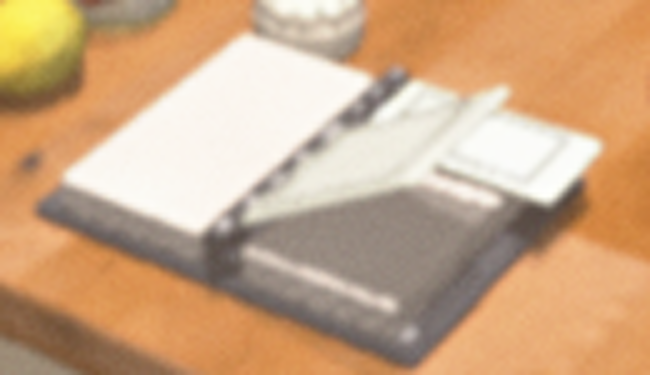

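View pics/b.png

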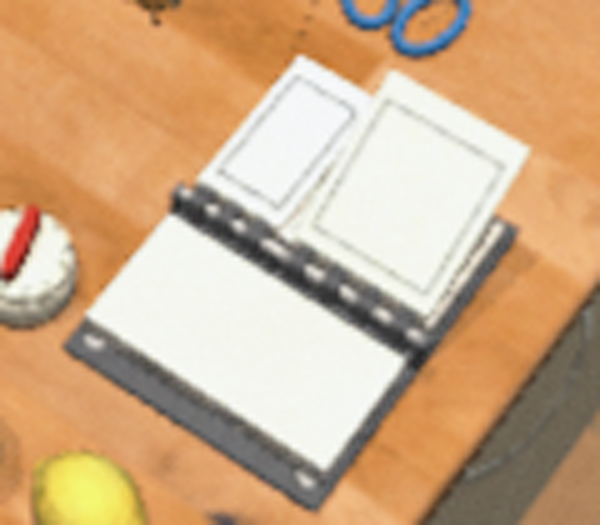

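```bash
cat > h.py <<'E'
from plant import eyes
import numpy as np
I={n:eyes.camera_info(n) for n in("scene","side")}
off={"scene":(265,190),"side":(290,145)}
def ray(n,p,I=I,crop=True):
    i=I[n];p=np.array(p,float)
    if crop:p=p/5-.4+np.array(off[n])
    d=i['R'].T@np.linalg.solve(i['mtx'],[p[0],p[1],1]);return -i['R'].T@i['t'],d/np.linalg.norm(d)
def plane(n,p,z,**k):
    c,d=ray(n,p,**k);return c+d*(z-c[2])/d[2]
def stereo(p,q):
    A=np.zeros((3,3));b=np.zeros(3)
    L=[ray("scene",p),ray("side",q)]
    for c,d in L:
        M=np.eye(3)-np.outer(d,d);A+=M;b+=M@c
    x=np.linalg.solve(A,b);return x,[np.linalg.norm(np.cross(x-c,d)) for c,d in L]
E
python3 - <<'E'
from h import *
np.set_printoptions(precision=4,suppress=True)
print("cover z8 side NL,FL,NR",*[plane("side",p,.008) for p in[(315,508),(68,348),(515,232)]])
print("cover z8 scene NR",plane("scene",(415,362),.004), "NL",plane("scene",(38,210),.006))
print("stack z28 side FL NL NS",*[plane("side",p,.028) for p in[(85,318),(325,470),(405,355)]])
print("stack z28 scene NL,FL,NS",*[plane("scene",p,.028) for p in[(62,180),(248,35),(205,235)]])
print("rod z34 near/far side",plane("side",(422,345),.034),plane("side",(180,192),.034))
print("rod scene",plane("scene",(225,228),.034),plane("scene",(400,72),.034))
print("leaf edge far",stereo((507,90),(388,70)))
print("leaf edge near",stereo((430,182),(528,152)))
print("leaf hinge near",stereo((243,222),(430,322)))
print("lemon", plane("side",(90,500),.03),"timer",plane("side",(20,260),.05),'sciss',plane("side",(440,50),.005),plane("side",(360,20),.005))
E
```

```text
cover z8 side NL,FL,NR [0.4405 0.1235 0.008 ] [0.6137 0.1284 0.008 ] [ 0.4464 -0.0997  0.008 ]
cover z8 scene NR [ 0.4459 -0.1047  0.004 ] NL [0.4371 0.1183 0.006 ]
stack z28 side FL NL NS [0.6113 0.1148 0.028 ] [0.4458 0.1092 0.028 ] [0.4499 0.0216 0.028 ]
stack z28 scene NL,FL,NS [0.4413 0.1042 0.028 ] [0.6093 0.1082 0.028 ] [0.4448 0.0163 0.028 ]
rod z34 near/far side [0.4446 0.0132 0.034 ] [0.6165 0.0151 0.034 ]
rod scene [0.4484 0.0067 0.034 ] [0.6164 0.012  0.034 ]
leaf edge far (array([ 0.5472, -0.0921,  0.0979]), [np.float64(0.001115407612868859), np.float64(0.0011154076128687999)])
leaf edge near (array([ 0.457 , -0.0993,  0.0957]), [np.float64(0.0040305094544513705), np.float64(0.00403050945445146)])
leaf hinge near (array([ 0.4499, -0.0011,  0.0387]), [np.float64(0.0019224488082704762), np.float64(0.0019224488082705599)])
lemon [0.5386 0.204  0.03  ] timer [0.6571 0.1168 0.05  ] sciss [ 0.5574 -0.188   0.005 ] [ 0.6116 -0.1763  0.005 ]
```

The planner's centre is near (0.530, 0.011) with a yaw of about 0.027. The wide leaf is at about 0.53 rad, its free edge near y=-0.096, z=0.096, with its middle at x=0.495. I'll close the fingers, go to a staging point on the right, then tilt.

Request:
{"api": "servo_tool", "payload": {
  "plan": [
    [[1, 22, 28, 2, 0, 0, 0.1], [1, 22, 28, 2, 0, 0, 0.1], [1, 22, 28, 2, 0, 0, 0.1], [1, 22, 28, 2, 0, 0, 0.1], [1, 22, 28, 2, 0, 0, 0.1], [1, 22, 28, 2, 0, 0, 0.1], [1, 22, 28, 2, 0, 0, 0.1], [1, 22, 28, 2, 0, 0, 0.1], [1, 22, 28, 2, 0, 0, 0.1], [1, 22, 28, 2, 0, 0, 0.1], [1, 24, 25, 0, 0, 0, 0.1], [1, 24, 25, 0, 0, 0, 0.1]]
  ],
  "force": 20
}}

```text
t: 1.3
tool_pos: [0.4956, -0.2241, 0.2494]
orientation: [-2.198, -2.245, 0.0]
force: [-0.3, 0.0, 0.8]
opening: 0.0027
```

Run:
```python
from h import *
np.set_printoptions(precision=3,suppress=True)
for p in[(320,142),(412,45)]: print(plane("side",p,0,crop=False))
for p in[(402,208),(570,258)]: print(plane("scene",p,0,crop=False))
from plant import monitor
from scipy.spatial.transform import Rotation as R
s=monitor.read_state();print(s['t'],s['tool_pos'],s['q'],s['opening']);print(R.from_rotvec(s['orientation']).as_matrix())
```

```text
[ 0.737 -0.118  0.   ]
[ 0.735 -0.709  0.   ]
[ 0.735 -0.104  0.   ]
[ 0.76 -0.53  0.  ]
1.3 [ 0.496 -0.224  0.249] [-0.519 -0.029  1.617 -0.     1.554 -0.54 ] 0.002730204821254578
[[-0.021  1.    -0.   ]
 [ 1.     0.021  0.   ]
 [ 0.    -0.    -1.   ]]
```

Request:
{"api": "servo_tool", "payload": {
  "plan": [
    [[1, 0, 1, -10, 0.131, 0, 0], [1, 0, 1, -10, 0.131, 0, 0], [1, 0, 1, -10, 0.131, 0, 0], [1, 0, 1, -10, 0.131, 0, 0], [1, 0, 1, -10, 0.131, 0, 0], [1, 0, 1, -10, 0.131, 0, 0], [1, 0, 25, -25, 0, 0, 0], [1, 0, 25, -25, 0, 0, 0], [1, 0, 20, -20, 0, 0, 0], [1, 0, 0, 0, 0, 0, 0]]
  ]
}}

```text
t: 2.3
tool_pos: [0.4927, -0.1458, 0.1161]
orientation: [-1.742, -1.77, -0.734]
force: [-0.6, 0.2, 0.4]
opening: 0.0006
```

```bash
cat > look.py <<'E'
import sys,cv2
from plant import monitor,eyes
import numpy as np
s=monitor.read_state();print(s['t'],s['tool_pos'],s['q'],s['force'])
a=eyes.read_camera("scene")[150:275,255:425,::-1];b=eyes.read_camera("side")[115:255,280:420,::-1]
a=cv2.resize(a,(425,312),interpolation=cv2.INTER_CUBIC);b=cv2.resize(b,(312,312),interpolation=cv2.INTER_CUBIC)
cv2.imwrite("pics/%s.png"%sys.argv[1],np.hstack([a,b]))
E
python3 look.py c1
```

```text
2.3 [ 0.49272389 -0.14584595  0.11608992] [-0.76788296  0.43707385  1.54731337  0.54187193  1.74507705 -0.85337684] [-0.56013643  0.23210301  0.42474143]
```

View pics/c1.png

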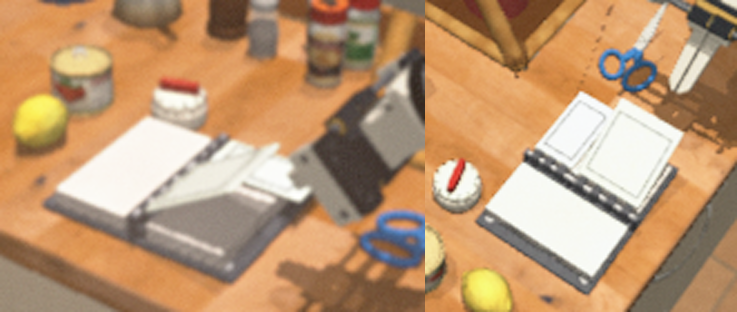

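The picture shows the leaf still raised (edge about (275,150) on the left) and the tilted, closed fingers to its right. In the side half their tips are at about (680,90), above the worktop and clear of the leaf and the scissors. Next I slide in under the leaf.

Request:
{"api": "servo_tool", "payload": {
  "plan": [
    [[1, 0, 15, -15, 0, 0, 0], [1, 0, 15, -15, 0, 0, 0], [1, 0, 15, -15, 0, 0, 0], [1, 0, 13, -13, 0, 0, 0], [1, 0, 0, 0, 0, 0, 0]]
  ]
}}

```text
t: 2.9
tool_pos: [0.4946, -0.0909, 0.0614]
orientation: [-1.746, -1.776, -0.736]
force: [-0.1, 0.6, -0.1]
opening: 0.0005
```

```bash
python3 look.py c2
```

```text
2.9 [ 0.49457808 -0.09094278  0.06139218] [-0.70053814  0.43980813  1.65866318  0.57160813  1.61017686 -0.86553389] [-0.08040987  0.56417706 -0.14121405]
```

View pics/c2.png

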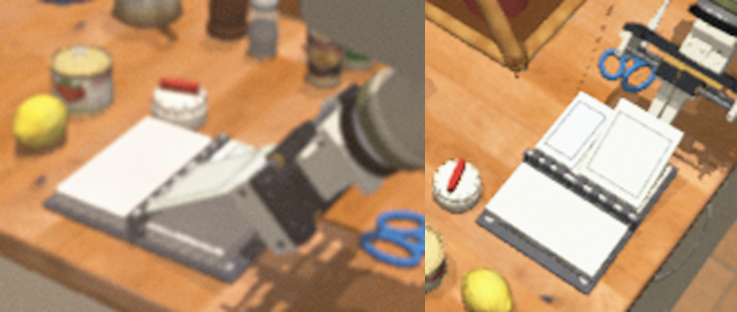

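The fingertips are now under the leaf. In the left half the fingers run beneath its edge around (250,215), and there is no contact force. I'll lift along an arc.

Request:
{"api": "servo_tool", "payload": {
  "plan": [
    [[1, 0, 4, 6, 0, 0, 0], [1, 0, 4, 6, 0, 0, 0], [1, 0, 4, 7, 0, 0, 0], [1, 0, 6, 8, 0, 0, 0], [1, 0, 6, 8, 0, 0, 0], [1, 0, 7, 8, 0, 0, 0], [1, 0, 7, 8, 0, 0, 0], [1, 0, 8, 4, 0, 0, 0], [1, 0, 8, 4, 0, 0, 0], [1, 0, 8, 4, 0, 0, 0], [1, 0, 8, 4, 0, 0, 0]]
  ]
}}

```text
t: 4.1
tool_pos: [0.4947, -0.0206, 0.1287]
orientation: [-1.746, -1.776, -0.736]
force: [0.4, -0.8, -0.5]
opening: 0.0005
```

```bash
python3 look.py c3
```

```text
4.1 [ 0.49473413 -0.02061443  0.12873005] [-0.60498788  0.24620507  1.75822918  0.62270259  1.63949509 -0.74233857] [ 0.35512084 -0.79845314 -0.5215859 ]
```

View pics/c3.png

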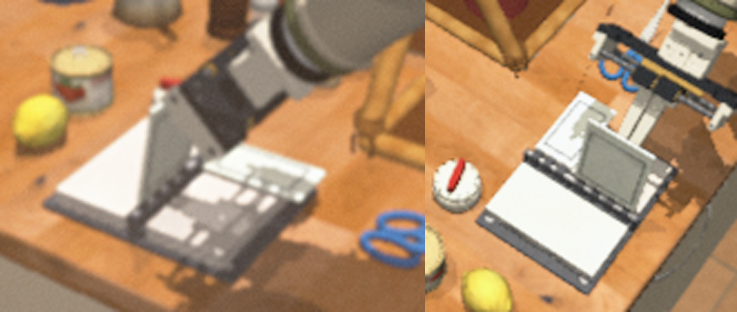

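The leaf stands almost upright, around (610,165) in the side half, with the fingertips on its back. I'll push on over the top while bringing the tool upright.

Request:
{"api": "servo_tool", "payload": {
  "plan": [
    [[1, 0, 7, 1, -0.04, 0, 0], [1, 0, 7, 1, -0.04, 0, 0], [1, 0, 7, 1, -0.05, 0, 0], [1, 0, 6, 1, -0.05, 0, 0], [1, 0, 8, -1, -0.08, 0, 0], [1, 0, 8, -1, -0.08, 0, 0], [1, 0, 8, -1, -0.09, 0, 0], [1, 0, 8, -2, -0.09, 0, 0], [1, 0, 8, -2, -0.09, 0, 0], [1, 0, 7, -3, -0.09, 0, 0], [1, 0, 0, 0, 0, 0, 0]]
  ]
}}

```text
t: 5.3
tool_pos: [0.4947, 0.055, 0.1228]
orientation: [-2.156, -2.202, -0.093]
force: [-0.7, -0.7, 0.1]
opening: 0.0002
```

```bash
python3 look.py c4
```

```text
5.3 [0.49467899 0.05496135 0.12279655] [-0.05499599 -0.07529476  1.89918083  0.08699856  1.32318496 -0.09774274] [-0.68018608 -0.74311596  0.09996889]
```

View pics/c4.png

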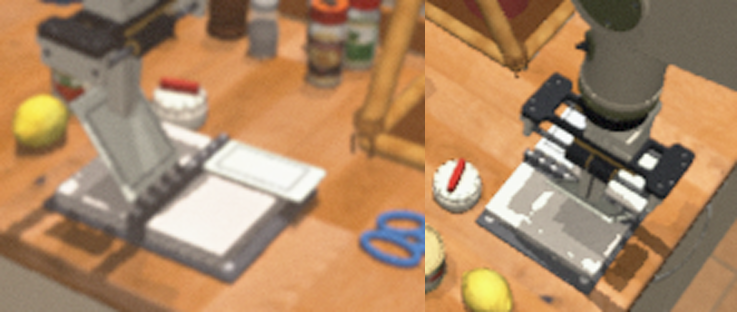

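The leaf is past upright at about 2.2 rad, leaning left from (135,195) to (85,100) in the left half, and the narrow leaf is still flat. I'll follow it down.

Request:
{"api": "servo_tool", "payload": {
  "plan": [
    [[1, 0, 8, -8, -0.02, 0, 0], [1, 0, 8, -8, -0.02, 0, 0], [1, 0, 8, -8, -0.02, 0, 0], [1, 0, 8, -8, -0.02, 0, 0], [1, 0, 4, -7, 0, 0, 0], [1, 0, 3, -7, 0, 0, 0], [1, 0, 3, -6, 0, 0, 0], [1, 0, 1, -6, 0, 0, 0], [1, 0, 1, -6, 0, 0, 0], [1, 0, 0, -5, 0, 0, 0], [1, 0, 0, -3, 0, 0, 0], [1, 0, 0, 0, 0, 0, 0]]
  ]
}}

```text
t: 6.6
tool_pos: [0.4946, 0.0965, 0.0501]
orientation: [-2.199, -2.237, -0.006]
force: [-0.6, 0.3, 0.4]
opening: 0.0004
```

Request:
{"api": "servo_tool", "payload": {
  "plan": [
    [[1, 0, 0, -1, 0, 0, 0], [1, 0, 0, -1, 0, 0, 0], [1, 0, 0, -1, 0, 0, 0], [1, 0, 0, -1, 0, 0, 0], [1, 0, 0, 0, 0, 0, 0]]
  ]
}}

```text
t: 7.1
tool_pos: [0.4953, 0.0966, 0.0476]
orientation: [-2.2, -2.238, -0.007]
force: [-4.0, 0.9, 8.7]
opening: 0.0006
```

The tips meet a firm stop at 8.7 N, at the height expected for a flat leaf. I'll hold briefly, then retreat upward.

Request:
{"api": "servo_tool", "payload": {
  "plan": [
    [[1, 0, 0, -1, 0, 0, 0], [1, 0, 0, 0, 0, 0, 0], [1, 0, 0, 0, 0, 0, 0], [1, 0, 0, 3, 0, 0, 0], [1, 0, 0, 10, 0, 0, 0], [1, 0, 0, 25, 0, 0, 0], [1, 0, -10, 40, 0, 0, 0], [1, -10, -30, 30, 0, 0, 0], [1, -10, -40, 20, 0, 0, 0], [1, -10, -40, 10, 0, 0, 0], [1, -10, -40, 0, 0, 0, 0], [1, -10, -40, 0, 0, 0, 0]]
  ]
}}

```text
t: 8.3
tool_pos: [0.4448, -0.105, 0.185]
orientation: [-2.201, -2.239, -0.008]
force: [0.5, -0.2, -0.0]
opening: 0.0006
```

Request:
{"api": "servo_tool", "payload": {
  "plan": [
    [[1, 0, -40, 0, 0, 0, 0], [1, 0, -40, 0, 0, 0, 0], [1, 0, -40, 0, 0, 0, 0], [1, 0, 0, 0, 0, 0, 0]]
  ]
}}

```text
t: 8.7
tool_pos: [0.4444, -0.2277, 0.1842]
orientation: [-2.205, -2.234, -0.005]
force: [1.3, 0.7, -0.6]
opening: 0.0005
```

```bash
python3 look.py c5
```

```text
8.7 [ 0.44441298 -0.22766396  0.18424452] [-0.57881209 -0.11734824  1.82025946  0.00365131  1.44055422 -0.59221916] [ 1.25734726  0.67859513 -0.55122124]
```

View pics/c5.png

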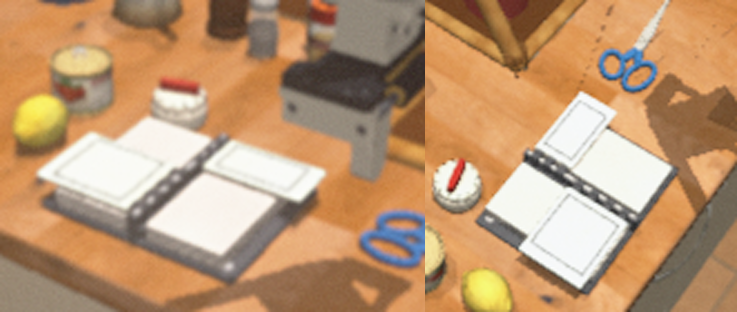

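The wide leaf lies on the left page (corners (38,178), (93,135) in the left half), the narrow leaf is on the right page and the hand is clear. A numeric check of flatness and of any shifts:

Run:
```python
import h,cv2
from h import *
np.set_printoptions(precision=4,suppress=True)
def st(p,q):
    p=(np.array(p)+.5)/2.5-.5+[255,150];q=(np.array(q)-[425,0]+.5)/2.2286-.5+[280,115]
    f=lambda n,x:(np.array(x)-off[n]+.4)*5
    return stereo(f("scene",p),f("side",q))
print("far edge",st((93,134),(585,188)),"\nfree far",st((38,176),(521,255)),"\nfree near",st((124,219) if 0 else (130,210),(583,292)))
print("narrow edge",st((325,172),(617,103)),st((300,202) if 0 else (312,201),(617,103)))
a=cv2.imread("pics/side0.png");b=eyes.read_camera("side")[:,:,::-1].copy();cv2.imwrite("pics/side9.png",b)
for n,(x0,y0,x1,y1) in dict(cover_right=(375,175,402,235),narrow=(330,155,368,190),lemon=(292,232,322,262),timer=(280,183,308,212),scissors=(352,108,395,160),spoon=(300,262,346,304),tin=(258,212,292,250)).items():
    t=a[y0:y1,x0:x1];r=cv2.matchTemplate(b[y0-8:y1+8,x0-8:x1+8],t,cv2.TM_CCOEFF_NORMED);_,m,_,l=cv2.minMaxLoc(r);print(n,l[0]-8,l[1]-8,round(m,2))
cv2.imwrite("pics/e.png",cv2.resize(b[140:260,290:410],None,fx=5,fy=5,interpolation=cv2.INTER_CUBIC))
c=eyes.read_camera("scene")[190:265,265:395,::-1];cv2.imwrite("pics/f.png",cv2.resize(c,None,fx=5,fy=5,interpolation=cv2.INTER_CUBIC))
```

```text
far edge (array([0.4869, 0.0639, 0.1007]), [np.float64(0.02291205887598126), np.float64(0.02291205887598114)]) 
free far (array([0.5101, 0.1523, 0.0085]), [np.float64(0.03218521810156661), np.float64(0.03218521810156661)]) 
free near (array([ 0.4826,  0.0833, -0.0346]), [np.float64(0.03669686328464972), np.float64(0.036696863284649744)])
narrow edge (array([ 0.5688, -0.122 ,  0.0561]), [np.float64(0.012372377627387146), np.float64(0.012372377627387068)]) (array([ 0.5641, -0.1241,  0.0344]), [np.float64(0.0011962918657047643), np.float64(0.0011962918657046828)])
cover_right -6 8 0.83
narrow 0 0 0.95
lemon 0 0 1.0
timer 0 0 1.0
scissors 0 0 0.92
spoon 0 0 1.0
tin 0 0 1.0
```

View pics/f.png

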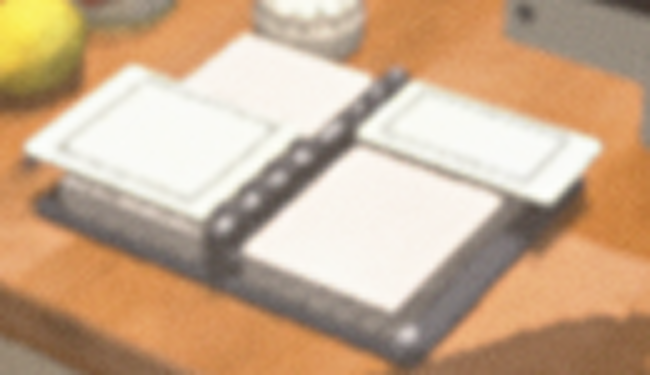

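View pics/e.png

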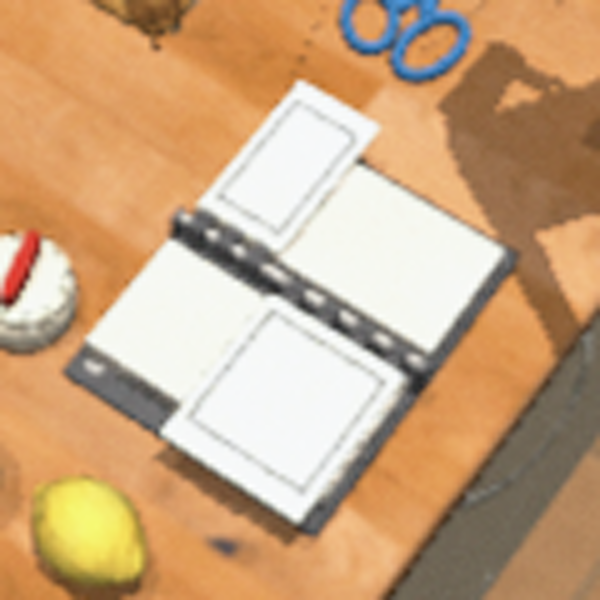

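In both crops the leaf lies on the left page. Its free corners are (25,150) and (130,68) in the scene crop, (300,522) and (165,432) in the side crop. My previous stereo pairs mixed up corners, so I'll redo them.

Run:
```python
from h import *
np.set_printoptions(precision=4,suppress=True)
print(stereo((25,152),(300,498)));print(stereo((130,68),(163,408)))
print("ctrl stack NL",stereo((62,180),(325,470)), "cover NL now",plane("side",(315,510),.008),"NR",plane("side",(515,230),.008))
```

```text
(array([0.4466, 0.1329, 0.0312]), [np.float64(8.084693877696628e-05), np.float64(8.084693877698388e-05)])
(array([0.5388, 0.1361, 0.0334]), [np.float64(0.0005317977360870993), np.float64(0.0005317977360873701)])
ctrl stack NL (array([0.4461, 0.1079, 0.0241]), [np.float64(0.0004600757544529185), np.float64(0.00046007575445285105)]) cover NL now [0.4398 0.1245 0.008 ] NR [ 0.4472 -0.1009  0.008 ]
```

Free edge z is about 31–33 mm, where flat is 34 mm, so the leaf is flat. The planner has not moved and the hand is clear, so I'm handing in.

```bash
python3 -c "
from plant import job;print(job.close_job())"
```

```text
the job is handed in; nothing more can be done
None
```

I turned the wide leaf over from the right page to the left and handed the job in at about 9 s of robot time; the hand-in gave no verdict. The fingers were closed throughout. I tilted the tips in under the leaf, lifted it upright, pushed it over the spine and pressed it down with about 9 N, then retreated to the right.

**Last checks that passed:**
- **Wide leaf:** its free edge measures 31–33 mm high by stereo, against 34 mm for fully flat. That is within the measuring error.
- **Planner:** its cover corners are within about 1–2 mm of their first positions.
- **Other things:** the narrow leaf, lemon, timer, tin, teaspoon and scissors showed no shift when matched in the side picture. The tub and cup were not checked, but the arm never went near them.
- **Hand:** it is clear, at y = -0.23 m and z = 0.18 m.

**Checks that failed or disagreed:**
- My first stereo check of the finished leaf gave nonsense because I paired the wrong corners. I redid it with the right ones, which gave the heights above.
- The match on the cover's right edge also failed (-6, +8 px). I put this down to the turned leaf changing that patch, because the corner positions agree with the start.

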